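# Make up two pottery painting kits

## Task

Make up the two painters' kits from the stock on the table. Green tray: stand the white mug in the large bay and the blue paint in the small bay, and lay the brush in the long bay; white tray: stand the terracotta pot in the larger bay and the yellow paint in the smaller one. Everything sits flat on the floor of its own bay, not propped on a wall; set the mug and pot down rather than dropping them, and leave the black paint and the red paper cup where they stand.

Things in the scene. Friction and masses are not known exactly. Their poses are not given: they have to be found in the camera images.
- tray_green: light wood tray lined green, 200 (x) x 158 (y) mm, fixed, THREE bays; walls 6 mm thick, tops 18 mm above table. Origin: centre of underside. Bays in its x, y (mm): long bay for brush, centre (0, 43), inside 188 x 60, floor 12 mm above table; large bay for mug, centre (-40, -33), inside 108 x 80; small bay for paint, centre (57, -33), inside 74 x 80; these two floors 4 mm above table
- tray_white: light wood tray lined white, 180 (x) x 92 (y) mm, fixed, TWO bays; walls 6 mm thick, tops 18 mm above table, floor 4 mm above table. Origin: centre of underside. Bays in its x, y (mm): larger bay for the pot, centre (-38, 0), inside 92 x 80; smaller bay for paint, centre (49, 0), inside 70 x 80
- mug: white mug, 64 mm in diameter, 70 mm high, about 200 g, open top, upright, with a loop handle on its +y side (reaching some 60 mm from the axis). Origin: centre of underside, z up. Grip it across the body along its own x axis, clear of the handle. At the start the handle points roughly to the robot
- planter: small terracotta flower pot, hollow, open at the top, standing upright: 55 mm high, foot 48 mm in diameter, upright rim band 62 mm in diameter over its top 23 mm (grip it there), about 130 g. Origin: centre of its underside, z up
- paint_blue: closed blue paint jar, all blue with a thin white line round it: upright cylinder 44 mm in diameter, 50 mm high, about 90 g, plain round sides to grip. Origin: centre of its underside, z up. Goes to the green tray.
- paint_yellow: closed yellow paint jar, all yellow with a thin white line round it: upright cylinder 44 mm in diameter, 50 mm high, about 90 g, plain round sides to grip. Origin: centre of its underside, z up. Goes to the white tray.
- paint_black: closed black paint jar, all black with a thin white line round it: upright cylinder 44 mm in diameter, 50 mm high, about 90 g, plain round sides to grip. Origin: centre of its underside, z up. Spare stock: stays where it is.
- brush: flat brush lying flat, 156 mm long, 16 mm thick, 45 g: wooden handle 24 mm wide towards -x (x = -78 to 22 mm), copper ferrule 36 mm wide, black bristles to +x (ending at 78 mm). Origin: on its underside at mid-length; x along the brush, z up. Grip the handle across its y, near the origin
- paper_cup: red paper cup with dark spots, upright, 90 mm high, 55 mm wide at the foot and 76 mm at the rim, light. Origin: centre of its underside, z up. Stays where it is. (Another, fixed, stack of such cups stands at the far edge of the table.)
Mind the look-alikes: they are no part of the job. What is shaped like the tray_white but turquoise is not meant.

How it is judged:
By the outcome, as a careful person would: the job done as asked, in the order asked, and still so for the second after the job is handed in, with the robot touching nothing.
It also fails if it takes over 122 s, if anything falls off the work surface, if the arm or the gripper's body presses on something with over 40 N, if the wrist force passes 120 N, or if a joint passes its speed limit or range.

## Robot

A 6-joint arm with a two-finger parallel gripper is mounted at the origin on the work surface. World frame = base frame: x ahead of the robot, y to its left, z up, the work surface at z = 0. Lengths are in m, angles in rad, forces in N, time in s.
With the tool pointing down it reaches from about 0.35 to 0.775 m from the base axis. Payload 5.5 kg.
Tool frame: the origin (TCP) lies on the front face of the gripper's body, between the roots of the fingers; the fingertips stand 73 mm ahead of it and the grasp point (between the pads) lies 54 mm ahead of it; z points along the fingers, y is the line along which they close (so a half turn about z gives the same grasp; the last joint's range is limited). The gripper opens to 85 mm and grips with 20 to 120 N. Pads are 22 mm wide; open, the fingers measure 114 mm over their backs; the gripper's body (76 mm by 85 mm) begins 54 mm behind the grasp point. The pads swing forward as they close: fully open they stand 13 mm farther back than shut.
Start: joints at [1.147, 0.313, 0.046, 1.304, 0, 1.431], TCP at [0.161, 0.552, 0.304] pointing down, gripper open.
Joint ranges: [-2.76, 2.76], [-0.86, 1.69], [-1.03, 1.26], [-2.2, 2.34], [-1.47, 1.5], [-3.14, 3.14]. Speed limits (rad/s): [2.57, 2.57, 3.14, 3.14, 3.14, 3.14].

## Interface

Orientations are given as [roll, pitch, yaw] about the fixed x, y, z axes, in that order (R = Rz(yaw) Ry(pitch) Rx(roll)).
In Python, from workcell import ctrl, viewer, workorder gives the robot as it stands.
- The arm moves only by the shell command python3 -m inch 'ROWS' [OPENING] [FORCE]. ROWS is JSON, a list of rows, each a list of 6 numbers: the shift along the tool's x, y, z in units of 25 mm (1.0 is 25 mm), then the turn, a rotation vector about the tool's x, y, z in units of 5 degrees (1.0 is 5 degrees). In form: [[x, y, z, wx, wy, wz], ...]. A call has 1 to 20 rows; each row is the pose to reach, as a shift and turn from the pose commanded when the call began, along the tool's axes at that moment; what a row does not reach only later rows make up. A row lasts 1/12 s, in which the tool goes at most 41.7 mm and 7.16 degrees, less where a joint would pass 70% of its speed; a pose out of reach is approached as far as the arm can. A call with a gripper value outside its range is refused whole. OPENING is the closure, from -1 (fully open) to 1 (shut), set as the call begins (- or left out, the last holds). The fingers move at their own pace and stop on an object; FORCE is the grip in N (left out, the last holds). Time passes only in rows, so rows that repeat a pose let the fingers close. It gives the time, the measured TCP pose, the force, the opening and the grip force at its end, in the units of the state.
- ctrl.state(): the state, without advancing time (a new reading comes with each control period).
- viewer.get_image(name): name is "side" or "top" or "wrist"; returns a dict with "img" (480x640x3 uint8, red, green, blue), "fx", "fy", "cx", "cy" (pixels), "k1" (the pictures are not rectified: a ray, as slopes to the right and down, at radius r is drawn at 1 + k1 r^2 times it, then the intrinsics apply), "extrinsics" (4x4, takes a point from camera to world coordinates). Camera axes: x right, y up, looking along -z (the intrinsics and any distortion apply to the point x, -y, -z); pixel columns grow to the right and rows downward; lengths in m; the calibration is good to about 2 mm. A picture is of the moment at which its call begins. There is no depth.
- workorder.finish_job(): hands the job in; it is judged then, once.
The state is a dict: "time": time; "joint_positions": joint angles; "qvel": joint speeds; "tau": joint torques, N m; "position": TCP position; "orientation": TCP orientation; "contact_force": force on the tool from outside, world axes, zero at the start; "moment": the same for the moment, N m; "gripper_width": opening from 0.0 (shut) to 1.0 (fully open); "finger_force": force on a finger pad.
Only numpy, scipy, OpenCV 4.12 (cv2) and the standard library are available. Lean on these libraries where they do the work, as an engineer would, in place of code of your own. Each camera call takes 0.05 s, during which the arm holds its last target. There are 200 camera calls.

## Working session

There is one attempt and no reset: what is moved stays moved. The work goes in short steps, Python scripts to look and compute and a shell command to move; the robot and the scene stay as the last step left them, time stands still between calls to the robot, and variables do not carry over. Pictures are saved under pics/ and viewed, at most 14 in all, crops included, and the job is handed in when it is done.

```bash
ls; mkdir -p pics; python3 - <<'E'
from workcell import ctrl, viewer
import cv2,pickle
print(ctrl.state())
for n in("top","side"):
    d=viewer.get_image(n); cv2.imwrite(f"pics/{n}0.png",d["img"][:,:,::-1]); pickle.dump(d,open(f"pics/{n}0.pkl","wb"))
    print({k:v for k,v in d.items() if k!="img"})
E
```

```text
pics
{'time': 0.0, 'joint_positions': array([ 1.14740683e+00,  3.13996122e-01,  4.49582833e-02,  1.30362981e+00,
       -3.55631012e-06,  1.43118351e+00]), 'qvel': array([-0.00029721, -0.00055782,  0.00094488, -0.00062754,  0.00058769,
       -0.00158787]), 'tau': array([-2.17320026e-03, -4.80634332e+01,  2.98530650e+01,  1.95269391e-02,
       -2.02026254e-04, -6.87693444e-06]), 'position': array([0.16084163, 0.55162977, 0.30300275]), 'orientation': array([-3.13973905e+00, -2.56890565e-04,  2.85781574e+00]), 'contact_force': array([0.16764975, 0.12362496, 0.26626784]), 'moment': array([ 0.01040769, -0.00626557,  0.02008614]), 'finger_force': 0.0, 'gripper_width': 0.9959852922172494}
{'fx': 433.60070341528785, 'fy': 433.60070341528785, 'cx': 322.214897777734, 'cy': 241.43463806355052, 'k1': -0.09867827140920807, 'extrinsics': array([[ 0.01324007,  0.98784993, -0.15484578,  0.29888303],
       [-0.99981429,  0.01524773,  0.01178496,  0.08684465],
       [ 0.01400282,  0.15466099,  0.98786836,  1.02804986],
       [ 0.        ,  0.        ,  0.        ,  1.        ]])}
{'fx': 546.0575332226961, 'fy': 546.0575332226961, 'cx': 327.63834212648334, 'cy': 233.89899625633825, 'k1': -0.010763532933953412, 'extrinsics': array([[-0.99509518,  0.07209169, -0.06773746,  0.3971175 ],
       [-0.09853033, -0.66144637,  0.74349208,  0.85810587],
       [ 0.0087949 ,  0.74651958,  0.66530532,  0.7307164 ],
       [ 0.        ,  0.        ,  0.        ,  1.        ]])}
```

View pics/top0.png

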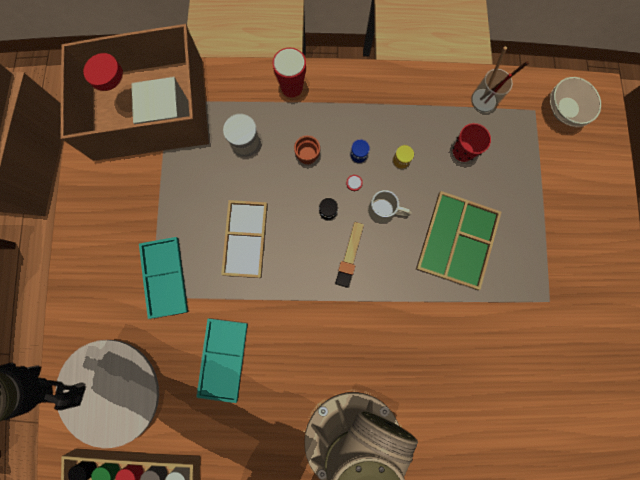

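View pics/side0.png

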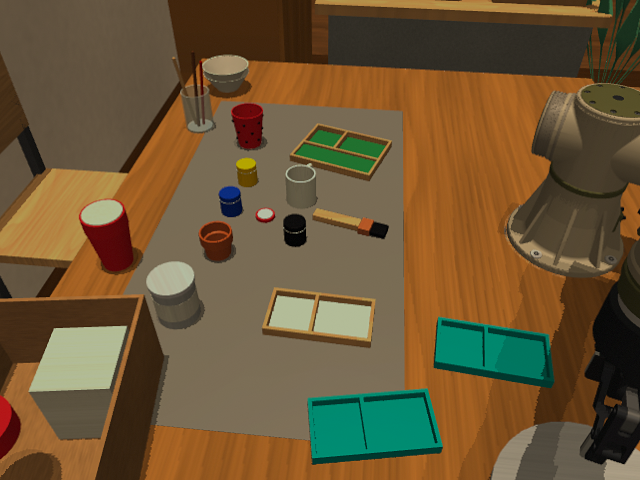

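The top view has image up = +x and left = +y. In it: white tray (244,239), green tray (459,240), mug (385,206) with handle to the right (−y), pot (307,150), blue (360,150), yellow (404,155), black (328,209), brush (350,255, bristles down) and cup (472,142). Turquoise trays, white jar and lid are look-alikes.

```bash
cat > h.py <<'E'
import numpy as np,cv2,pickle
from scipy.optimize import minimize
def proj(d,P):
    P=np.atleast_2d(P); E=d["extrinsics"]; c=(P-E[:3,3])@E[:3,:3]
    s=np.c_[c[:,0],-c[:,1]]/-c[:,2:3]; s=s*(1+d["k1"]*(s**2).sum(1,keepdims=True))
    return s*[d["fx"],d["fy"]]+[d["cx"],d["cy"]]
def ray(d,u,z):
    t=(np.array(u,float)-[d["cx"],d["cy"]])/[d["fx"],d["fy"]]; s=t.copy()
    for _ in range(20): s=t/(1+d["k1"]*(s@s))
    E=d["extrinsics"]; v=E[:3,:3]@[s[0],-s[1],-1]; o=E[:3,3]
    return o+v*(z-o[2])/v[2]
A=np.linspace(0,2*np.pi,40)
ring=lambda r,z:np.c_[r*np.cos(A),r*np.sin(A),0*A+z]
def box(x0,x1,y0,y1,z0,z1): return np.array([[x,y,z] for x in(x0,x1) for y in(y0,y1) for z in(z0,z1)])
def place(M,p):
    c,s=np.cos(p[2]),np.sin(p[2]); return M@np.array([[c,s,0],[-s,c,0],[0,0,1]])+[p[0],p[1],0]
def sil(d,M,p,S=4):
    im=np.zeros((480*S,640*S),np.uint8)
    for m in M:
        h=cv2.convexHull(((proj(d,place(m,p))+.5)*S).astype(np.float32)).astype(np.int32); cv2.fillConvexPoly(im,h,255)
    return cv2.resize(im,(640,480),interpolation=cv2.INTER_AREA)/255.
def fit(ds,masks,M,p,yaw):
    def f(q):
        q=list(q)+[p[2]] if not yaw else q
        t=0
        for d,k in zip(ds,masks):
            s=sil(d,M,q); t-=np.minimum(s,k).sum()/np.maximum(s,k).sum()
        return t/len(ds)
    x0=np.array(p if yaw else p[:2]); sx=np.vstack([x0]+[x0+e for e in np.diag([.008,.008,.12][:len(x0)])])
    r=minimize(f,x0,method="Nelder-Mead",options=dict(initial_simplex=sx,xatol=2e-4,fatol=1e-5))
    return r.x,-r.fun
def comp(mask,uv,R=60):
    n,l=cv2.connectedComponents(mask.astype(np.uint8)); y,x=np.where(mask); 
    k=((x-uv[0])**2+(y-uv[1])**2).argmin(); return (l==l[y[k],x[k]]).astype(float)
E
python3 - <<'E'
from h import *
d=pickle.load(open("pics/top0.pkl","rb")); s=pickle.load(open("pics/side0.pkl","rb"))
for n,im,pts in(("top",d["img"],[(385,208),(384,195),(404,211),(353,240),(347,268),(344,280),(244,220),(228,220),(440,230),(459,200),(360,150),(307,140),(307,150),(404,155),(328,209),(300,250)]),):
    for p in pts: print(p,im[p[1],p[0]],cv2.cvtColor(im[p[1]:p[1]+1,p[0]:p[0]+1],cv2.COLOR_RGB2HSV)[0,0])
cv2.imwrite("pics/c0.png",cv2.resize(d["img"][125:305,215:515,::-1],None,fx=2.6,fy=2.6,interpolation=cv2.INTER_CUBIC))
E
```

```text
(385, 208) [168 174 174] [ 90   9 174]
(384, 195) [75 69 57] [20 61 75]
(404, 211) [133 125 103] [ 22  58 133]
(353, 240) [165 140  91] [ 20 114 165]
(347, 268) [164 104  68] [ 11 149 164]
(344, 280) [46 42 39] [13 39 46]
(244, 220) [169 175 171] [ 70   9 175]
(228, 220) [167 139  87] [ 20 122 167]
(440, 230) [ 64 120  70] [ 63 119 120]
(459, 200) [91 82 50] [ 23 115  91]
(360, 150) [ 33  55 127] [113 189 127]
(307, 140) [120  54  33] [  7 185 120]
(307, 150) [164  90  59] [  9 163 164]
(404, 155) [167 168  61] [ 30 162 168]
(328, 209) [37 34 30] [17 48 37]
(300, 250) [144 130 111] [ 17  58 144]
```

View pics/c0.png

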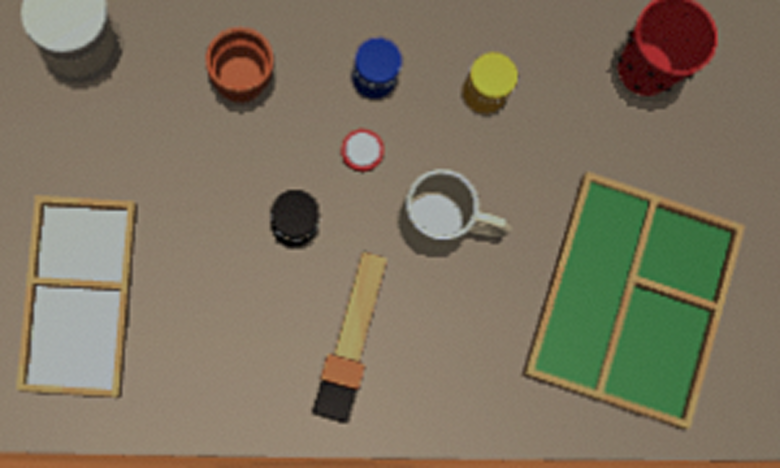

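```bash
cat > m.py <<'E'
from h import *
jar=[np.r_[ring(.022,0),ring(.022,.05)]]
MOD=dict(blue=jar,yellow=jar,black=jar,planter=[np.r_[ring(.024,0),ring(.031,.032),ring(.031,.055)]],
 mug=[np.r_[ring(.032,0),ring(.032,.07)],box(-.005,.005,.03,.06,.015,.055)],
 brush=[box(-.078,.022,-.012,.012,0,.016),box(.022,.078,-.018,.018,0,.016)],
 tray_green=[box(-.1,.1,-.079,.079,0,.018)],tray_white=[box(-.09,.09,-.046,.046,0,.018)],
 cup=[np.r_[ring(.0275,0),ring(.038,.09)]])
def masks(img):
    hsv=cv2.cvtColor(cv2.GaussianBlur(img,(3,3),0),cv2.COLOR_RGB2HSV).astype(int); H,S,V=[hsv[...,i] for i in range(3)]
    wood=(S>92)&(H>14)&(H<26)
    return dict(blue=(H>100)&(H<130)&(S>90),yellow=(H>=26)&(H<36)&(S>110),black=V<58,
     planter=((H<14))&(S>105),mug=(S<38)&(V>80),brush=(S>92)&(H<26),
     tray_green=(((H>45)&(H<80)&(S>80))|wood),tray_white=wood|((S<30)&(V>120)),cup=((H<8)|(H>170))&(S>140))
def fill(m):
    m=cv2.morphologyEx(m.astype(np.uint8),cv2.MORPH_CLOSE,np.ones((3,3)))
    c,_=cv2.findContours(m,cv2.RETR_EXTERNAL,cv2.CHAIN_APPROX_NONE); o=np.zeros_like(m); cv2.drawContours(o,c,-1,1,-1); return o
E
python3 - <<'E'
from m import *
d=pickle.load(open("pics/top0.pkl","rb")); s=pickle.load(open("pics/side0.pkl","rb"))
g=dict(blue=((360,152),(231,202)),yellow=((404,156),(247,172)),black=((328,210),(295,230)),planter=((307,150),(216,240)),mug=((386,208),(301,190)),brush=((352,245),(335,217)),tray_green=((459,240),(340,155)),tray_white=((244,239),(318,317)),cup=((472,142),(248,125)))
yaw0=dict(mug=np.radians(161),brush=np.radians(166),tray_green=np.radians(-17),tray_white=np.radians(-4))
mt,ms=masks(d["img"]),masks(s["img"]); vis=[d["img"].copy(),s["img"].copy()]
for n,(a,b) in g.items():
    p=list(ray(d,a,.03)[:2])+[yaw0.get(n,0)]
    ks=[comp(fill(mt[n]),a),comp(fill(ms[n]),b)]
    for lab,D,K in(("both",[d,s],ks),("top",[d],ks[:1]),("side",[s],ks[1:])):
        x,q=fit(D,K,MOD[n],p,n in yaw0); print(n,lab,np.round(x[:2]*1000,1),np.round(np.degrees(x[2:]),1),round(q,3))
        if lab=="both":
            for D_,v in zip((d,s),vis):
                e=(sil(D_,MOD[n],list(x)+[0]*(3-len(x)))>.5).astype(np.uint8); c,_=cv2.findContours(e,0,1); cv2.drawContours(v,c,-1,(255,0,255),1)
v=np.hstack([cv2.resize(vis[0][110:300,215:515],None,fx=1.33,fy=1.33),cv2.resize(vis[1][95:350,140:420],(400,364))[:253]]) if 0 else None
a=cv2.resize(vis[0][120:300,215:515],(500,300)); b=cv2.resize(vis[1][95:350,190:410],(300,348))
o=np.zeros((348,800,3),np.uint8); o[:300,:500]=a; o[:,500:]=b; cv2.imwrite("pics/fit.png",o[:,:,::-1])
E
```

```text
blue both [680.6 -12. ] [] 0.862
blue top [680.6 -12.2] [] 0.83
blue side [681.1 -11.8] [] 0.894
yellow both [ 670.  -119.9] [] 0.471
yellow top [ 670.6 -119.7] [] 0.63
yellow side [ 685.8 -181.2] [] 0.332
black both [534.5  63.1] [] 0.879
black top [532.9  62.2] [] 0.853
black side [534.7  64.2] [] 0.922
planter both [676.5 117.1] [] 0.483
planter top [686.7 106.7] [] 0.002
planter side [676.5 117.1] [] 0.964
mug both [542.  -67.8] [166.9] 0.37
mug top [542.  -67.8] [166.9] 0.739
mug side [537.9 -75.2] [161.] -0.0
brush both [131.5 402.3] [187.1] 0.007
brush top [396.  -17.3] [217.1] 0.003
brush side [295.  502.2] [187.5] 0.012
tray_green both [ 468. -255.] [-17.8] 0.973
tray_green top [ 467.9 -256.1] [-18.] 0.985
tray_green side [ 468.3 -252.8] [-17.8] 0.967
tray_white both [463.5 261.2] [-2.7] 0.972
tray_white top [463.4 261.1] [-2.7] 0.978
tray_white side [463.5 261.6] [-2.6] 0.972
cup both [ 696.4 -277. ] [] 0.95
cup top [ 696.3 -277.6] [] 0.941
cup side [ 696.1 -275. ] [] 0.969
```

View pics/fit.png

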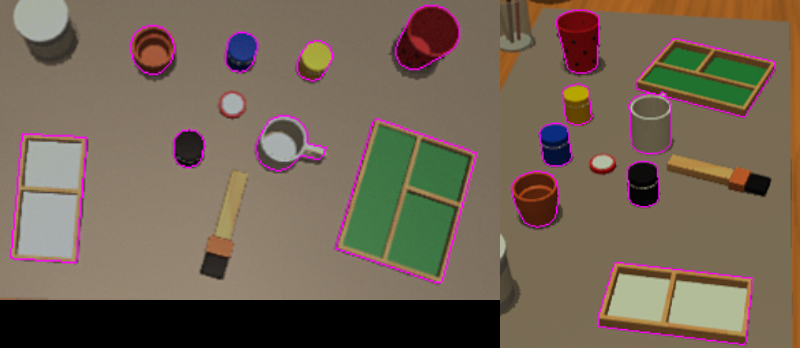

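The overlay fits every object and both trays well, except the brush, whose mask leaked. I'll refit the brush and mug with a region of interest and work out the approach to the mug.

```bash
cat >> m.py <<'E'
def go(x,y,z,yawdeg):
    "units for inch from the measured pose to TCP target (m, deg)"
    from workcell import ctrl
    s=ctrl.state(); p=s["position"]; w=s["orientation"][2]; c,k=np.cos(w),np.sin(w)
    dx,dy,dz=np.array([x,y,z])-p; dw=(np.degrees(w)-yawdeg+180)%360-180
    print("from",np.round(p,4),round(np.degrees(w),1),"t",round(s["time"],2),"-> row",np.round([(c*dx+k*dy)/.025,(k*dx-c*dy)/.025,-dz/.025,0,0,dw/5],2))
E
python3 - <<'E'
from m import *
d=pickle.load(open("pics/top0.pkl","rb")); s=pickle.load(open("pics/side0.pkl","rb"))
def roi(m,b): o=np.zeros(m.shape,bool); x0,x1,y0,y1=b; o[y0:y1,x0:x1]=m[y0:y1,x0:x1]; return o
def M(i):
    h=cv2.cvtColor(i,cv2.COLOR_RGB2HSV).astype(int); return ((h[...,1]>88)&(h[...,0]<26))|(h[...,2]<62)
ks=[comp(fill(roi(M(d["img"]),(325,375,215,292))),(352,245)),comp(fill(roi(M(s["img"]),(308,395,200,245))),(335,217))]
p=list(ray(d,(349,255),.01)[:2])+[np.radians(166)]
for D,K in(([d,s],ks),([d],ks[:1]),([s],ks[1:])): x,q=fit(D,K,MOD["brush"],p,1); print(x[:2]*1000,np.degrees(x[2]),q)
def W(i,t): h=cv2.cvtColor(i,cv2.COLOR_RGB2HSV).astype(int); return h[...,1]<t
for t in(40,46,50):
  ks=[comp(fill(roi(W(d["img"],t),(365,415,185,225))),(386,208)),comp(fill(roi(W(s["img"],t),(282,320,160,212))),(301,190))]
  for D,K in(([d,s],ks),([d],ks[:1]),([s],ks[1:])): x,q=fit(D,K,MOD["mug"],[.542,-.068,np.radians(164)],1); print(t,x[:2]*1000,np.degrees(x[2]),q)
go(.54,-.07,.25,251)
E
```

```text
[430.7447386    8.49409356] 164.38584022661018 0.9075064787109587
[430.20344229   8.03026845] 164.7376015849898 0.9192214294772738
[430.50890707   9.66757288] 165.44981430327115 0.9238462765745282
40 [542.03856506 -67.07620581] 173.3269467225391 0.3695710024234483
40 [542.0112484  -67.06065044] 173.4123121061197 0.7283866396137477
40 [ 554.60709412 -155.37919739] 211.5622911681009 0.011600603301360226
46 [541.38191063 -66.98505275] 173.43339845986057 0.4162883773541279
46 [542.73484359 -67.61704974] 169.63255049744097 0.7416857309076913
46 [ 550.91216644 -130.84386385] 207.06919130183402 0.09659907662647342
50 [542.06061364 -67.54328682] 169.64291863418146 0.5499136262382329
50 [542.15659731 -67.49150784] 169.58875841227027 0.7509073418164326
50 [ 551.96837722 -140.59848953] 217.67975776294566 0.3759112949713472
from [0.1609 0.5517 0.3031] 163.7 t 0.1 -> row [-21.52 -19.63   2.12   0.     0.   -17.45]
```

```bash
python3 -m inch '[[-10.8,-9.8,1,0,0,-8.7],[-10.8,-9.8,1,0,0,-8.7],[-10.8,-9.8,1,0,0,-8.7],[-10.8,-9.8,1,0,0,-8.7],[-10.8,-9.8,1,0,0,-8.7],[-10.8,-9.8,1,0,0,-8.7],[-10.8,-9.8,1,0,0,-8.7],[-21.5,-19.6,1,0,0,-17],[-21.5,-19.6,1,0,0,-17],[-21.5,-19.6,1,0,0,-17],[-21.5,-19.6,1,0,0,-17],[-21.5,-19.6,1,0,0,-17],[-21.5,-19.6,1,0,0,-17],[-21.5,-19.6,1,0,0,-17],[-21.5,-19.6,1,0,0,-17],[-21.5,-19.6,1,0,0,-17],[-21.5,-19.6,1,0,0,-17],[-21.5,-19.6,1,0,0,-17],[-21.5,-19.6,1,0,0,-17],[-21.5,-19.6,1,0,0,-17]]' -1
python3 - <<'E'
from m import *
from workcell import viewer
d=viewer.get_image("wrist"); pickle.dump(d,open("pics/w1.pkl","wb")); cv2.imwrite("pics/w1.png",d["img"][:,:,::-1])
go(.54,-.068,.25,253)
E
```

```text
time: 1.77
position: [0.5429, -0.0746, 0.2778]
orientation: [-3.139, -0.001, -1.948]
contact_force: [0.5, 0.3, -0.2]
gripper_width: 0.997
finger_force: 0.0
from [ 0.5414 -0.0726  0.2777] -111.5 t 1.82 -> row [-0.15  0.12  1.11  0.    0.   -0.91]
```

View pics/w1.png

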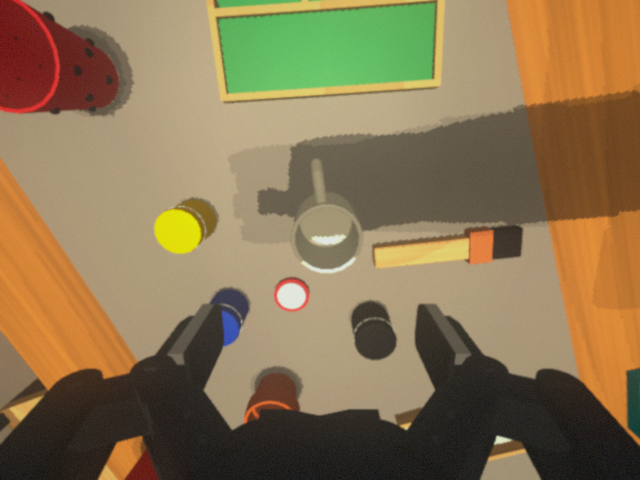

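The wrist view shows the mug rim centred near (327,239) and the handle running up to (316,163). The brush handle lies to the right, clear of the grasp. I'll triangulate these.

```bash
python3 - <<'E'
from m import *
d=pickle.load(open("pics/w1.pkl","rb")); t=pickle.load(open("pics/top0.pkl","rb"))
print("rim",ray(d,(327,239),.07)*1000)
for z in(.05,.06): 
    a,b=ray(d,(316,161),z),ray(d,(321,200),z); v=(a-b)[:2]; print("handle",z,a*1000,b*1000,np.degrees(np.arctan2(v[1],v[0])))
v=d["img"].copy()
for yaw in(161,166,171):
    p=(.542,-.0675,np.radians(yaw)); e=(sil(d,MOD["mug"],p)>.5).astype(np.uint8)
    c,_=cv2.findContours(e,0,1); cv2.drawContours(v,c,-1,{161:(255,0,0),166:(255,0,255),171:(0,0,255)}[yaw],1)
cv2.imwrite("pics/w1b.png",cv2.resize(v[140:300,220:440,::-1],None,fx=3.4,fy=3.4))
E
```

```text
rim [539.83256849 -65.83109038  70.        ]
handle 0.05 [ 524.88960396 -129.73943312   50.        ] [533.39301714 -96.28901345  50.        ] -104.26301475195635
handle 0.06 [ 524.53226321 -130.33553548   60.        ] [532.74943023 -98.01114062  60.        ] -104.26301475195632
```

View pics/w1b.png

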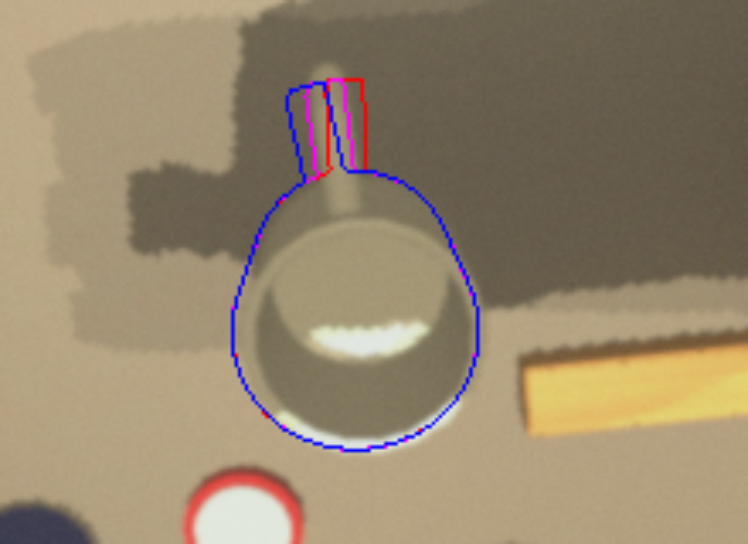

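Mug confirmed at about (542, −67) mm, yaw about 166°. Next I descend and grip.

```bash
python3 - <<'E'
from m import *
go(.542,-.067,.105,255.5)
E
```

```text
from [ 0.5414 -0.0726  0.2777] -111.5 t 1.82 -> row [-0.22  0.06  6.91  0.    0.   -1.41]
```

```bash
python3 -m inch '[[-0.22,0.06,1,0,0,-1.4],[-0.22,0.06,2.5,0,0,-1.4],[-0.22,0.06,4,0,0,-1.4],[-0.22,0.06,5.2,0,0,-1.4],[-0.22,0.06,6.2,0,0,-1.4],[-0.22,0.06,6.7,0,0,-1.4],[-0.22,0.06,6.9,0,0,-1.4],[-0.22,0.06,6.9,0,0,-1.4],[-0.22,0.06,6.9,0,0,-1.4]]' -1 && python3 -m inch '[[0,0,0,0,0,0],[0,0,0,0,0,0],[0,0,0,0,0,0],[0,0,0,0,0,0],[0,0,0,0,0,0],[0,0,0,0,0,0],[0,0,0,0,0,0],[0,0,0,0,0,0]]' 1 40
```

```text
time: 2.57
position: [0.5405, -0.0627, 0.107]
orientation: [-3.141, 0.0, -1.819]
contact_force: [-0.4, -0.3, -0.2]
gripper_width: 1.001
finger_force: 0.0
time: 3.23
position: [0.5415, -0.0634, 0.108]
orientation: [-3.139, 0.0, -1.82]
contact_force: [-0.4, 0.6, 7.2]
gripper_width: 0.723
finger_force: 44.8
```

```bash
cat >> m.py <<'E'
TG=(.468,-.255,np.radians(-17.9)); TW=(.4635,.2612,np.radians(-2.7))
def loc(T,x,y): return place(np.array([[x/1e3,y/1e3,0]]),T)[0][:2]
E
python3 - <<'E'
from m import *
x,y=loc(TG,-26+3.4,-33); print(x,y); go(x,y,.18,162.1)
E
```

```text
0.4363511980849311 -0.27945635576574585
from [ 0.5415 -0.0634  0.108 ] -104.3 t 3.23 -> row [ 9.41  1.95 -2.88  0.    0.   18.73]
```

```bash
python3 -m inch '[[0,0,-1,0,0,0],[0,0,-2,0,0,0],[0.5,0.1,-3,0,0,1],[1.5,0.3,-3,0,0,2.4],[2.5,0.5,-3,0,0,3.8],[3.3,0.7,-3,0,0,5.2],[4,0.9,-3,0,0,6.6],[4.7,1,-3,0,0,8],[5.4,1.1,-3,0,0,9.4],[6.1,1.3,-3,0,0,10.8],[6.8,1.4,-3,0,0,12.2],[7.5,1.5,-3,0,0,13.6],[8.2,1.7,-3,0,0,15],[8.8,1.8,-3,0,0,16.4],[9.2,1.9,-3,0,0,17.8],[9.4,1.95,-3,0,0,18.7],[9.4,1.95,-3,0,0,18.7],[9.4,1.95,-3,0,0,18.7],[9.4,1.95,-3,0,0,18.7]]' 
python3 - <<'E'
from m import *
from workcell import viewer
a=viewer.get_image("side")["img"][60:240,230:450]; b=viewer.get_image("wrist")["img"]
o=np.hstack([cv2.resize(a,(440,360)),cv2.resize(b,(360,270))[:,:].repeat(1,0) if 0 else cv2.copyMakeBorder(cv2.resize(b,(360,270)),0,90,0,0,0)])
cv2.imwrite("pics/p2.png",o[:,:,::-1])
x,y=loc(TG,-26+3.4,-33); go(x,y,.113,162.1)
E
```

```text
time: 4.82
position: [0.4353, -0.2786, 0.1814]
orientation: [3.141, -0.0, 2.834]
contact_force: [0.8, -0.0, -0.9]
gripper_width: 0.723
finger_force: 44.7
from [ 0.4354 -0.2784  0.1814] 162.4 t 4.92 -> row [-0.05 -0.03  2.73  0.    0.    0.05]
```

View pics/p2.png

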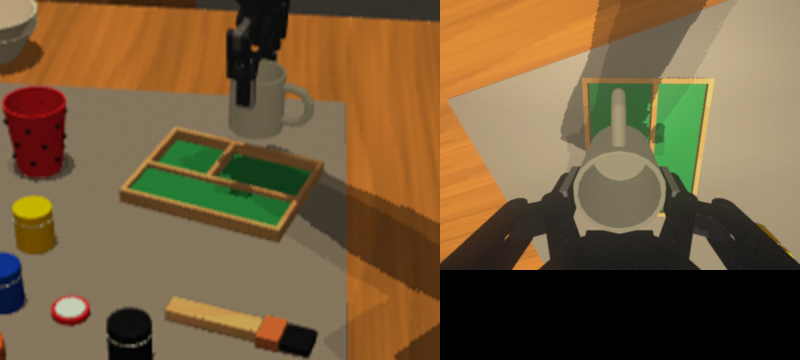

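The mug is held upright with its handle pointing along the tray's −x, over the large bay. I'll lower it slowly.

```bash
python3 -m inch '[[-0.05,0,0.8,0,0,0],[-0.05,0,1.6,0,0,0],[-0.05,0,2.1,0,0,0],[-0.05,0,2.35,0,0,0],[-0.05,0,2.5,0,0,0],[-0.05,0,2.6,0,0,0],[-0.05,0,2.65,0,0,0],[-0.05,0,2.7,0,0,0],[-0.05,0,2.7,0,0,0],[-0.05,0,2.7,0,0,0]]'
```

```text
time: 5.75
position: [0.4368, -0.2795, 0.1144]
orientation: [-3.141, 0.001, 2.832]
contact_force: [-0.6, 0.1, -1.3]
gripper_width: 0.724
finger_force: 44.7
```

```bash
python3 -m inch '[[0,0,0.03,0,0,0],[0,0,0.06,0,0,0],[0,0,0.06,0,0,0],[0,0,0.06,0,0,0]]'; python3 -m inch '[[0,0,0.03,0,0,0],[0,0,0.05,0,0,0],[0,0,0.05,0,0,0],[0,0,0.05,0,0,0]]'
```

```text
time: 6.08
position: [0.4365, -0.2793, 0.1124]
orientation: [3.142, 0.0, 2.832]
contact_force: [1.1, 0.1, -1.0]
gripper_width: 0.716
finger_force: 44.7
time: 6.42
position: [0.4365, -0.2793, 0.1121]
orientation: [-3.141, 0.001, 2.832]
contact_force: [-1.4, 2.0, 6.8]
gripper_width: 0.722
finger_force: 45.5
```

```bash
python3 -m inch '[[0,0,0,0,0,0],[0,0,0,0,0,0],[0,0,0,0,0,0],[0,0,-0.5,0,0,0],[0,0,-1.2,0,0,0],[0,0,-2.2,0,0,0],[0,0,-3.5,0,0,0],[0,0,-4,0,0,0],[0,0,-4,0,0,0]]' -0.85
python3 - <<'E'
from m import *
go(.681,-.012,.2,162.1); go(.681,-.012,.086,162.1)
E
```

```text
time: 7.17
position: [0.4381, -0.2808, 0.2148]
orientation: [-3.139, 0.006, 2.832]
contact_force: [-0.8, -0.9, 0.6]
gripper_width: 0.928
finger_force: 0.0
from [ 0.4381 -0.2808  0.2148] 162.2 t 7.17 -> row [-5.97 13.2   0.59  0.    0.    0.03]
from [ 0.4381 -0.2808  0.2148] 162.2 t 7.17 -> row [-5.97 13.2   5.15  0.    0.    0.03]
```

```bash
python3 -m inch '[[-0.6,1.3,0.1,0,0,0],[-1.2,2.6,0.3,0,0,0],[-1.8,4,0.6,0,0,0],[-2.5,5.5,0.6,0,0,0],[-3.2,7,0.6,0,0,0],[-3.9,8.5,0.6,0,0,0],[-4.5,10,0.6,0,0,0],[-5.1,11.3,0.6,0,0,0],[-5.6,12.4,0.6,0,0,0],[-5.9,13,0.6,0,0,0],[-5.97,13.2,0.6,0,0,0],[-5.97,13.2,1.6,0,0,0],[-5.97,13.2,3,0,0,0],[-5.97,13.2,4,0,0,0],[-5.97,13.2,4.7,0,0,0],[-5.97,13.2,5.1,0,0,0],[-5.97,13.2,5.1,0,0,0],[-5.97,13.2,5.1,0,0,0]]' -1; python3 -m inch '[[0,0,0,0,0,0],[0,0,0,0,0,0],[0,0,0,0,0,0],[0,0,0,0,0,0],[0,0,0,0,0,0],[0,0,0,0,0,0],[0,0,0,0,0,0],[0,0,0,0,0,0]]' 1 35
```

```text
time: 8.67
position: [0.6787, -0.0111, 0.0833]
orientation: [-3.141, -0.001, 2.831]
contact_force: [-0.2, 0.7, 0.9]
gripper_width: 0.997
finger_force: 0.0
time: 9.33
position: [0.6802, -0.0107, 0.0853]
orientation: [3.141, 0.003, 2.832]
contact_force: [0.3, -0.5, 5.5]
gripper_width: 0.509
finger_force: 35.7
```

```bash
python3 - <<'E'
from m import *
x,y=loc(TG,57,-33); print(x,y);go(x,y,.18,162.1)
E
```

```text
0.5120981126337344 -0.30392194254261046
from [ 0.6802 -0.0107  0.0853] 162.2 t 9.33 -> row [  2.83 -13.22  -3.79   0.     0.     0.03]
```

```bash
python3 -m inch '[[0,0,-1,0,0,0],[0,0,-2.2,0,0,0],[0.3,-1,-3.4,0,0,0],[0.6,-2.4,-3.8,0,0,0],[0.9,-3.9,-3.8,0,0,0],[1.2,-5.4,-3.8,0,0,0],[1.5,-6.9,-3.8,0,0,0],[1.8,-8.4,-3.8,0,0,0],[2.1,-9.9,-3.8,0,0,0],[2.4,-11.2,-3.8,0,0,0],[2.65,-12.3,-3.8,0,0,0],[2.8,-13,-3.8,0,0,0],[2.83,-13.2,-3.8,0,0,0],[2.83,-13.2,-3.8,0,0,0],[2.83,-13.2,-3.8,0,0,0]]'
python3 - <<'E'
from m import *
from workcell import viewer
a=viewer.get_image("side")["img"][60:240,230:450]; b=viewer.get_image("wrist")["img"]
o=np.hstack([cv2.resize(a,(440,360)),cv2.copyMakeBorder(cv2.resize(b,(360,270)),0,90,0,0,0)])
cv2.imwrite("pics/p3.png",o[:,:,::-1])
x,y=loc(TG,57,-33); go(x,y,.0905,162.1)
E
```

```text
time: 10.58
position: [0.5113, -0.3029, 0.1785]
orientation: [3.141, -0.0, 2.831]
contact_force: [1.6, 1.0, -0.6]
gripper_width: 0.504
finger_force: 35.9
from [ 0.5118 -0.3021  0.1785] 162.3 t 10.68 -> row [-0.03 -0.06  3.52  0.    0.    0.05]
```

View pics/p3.png

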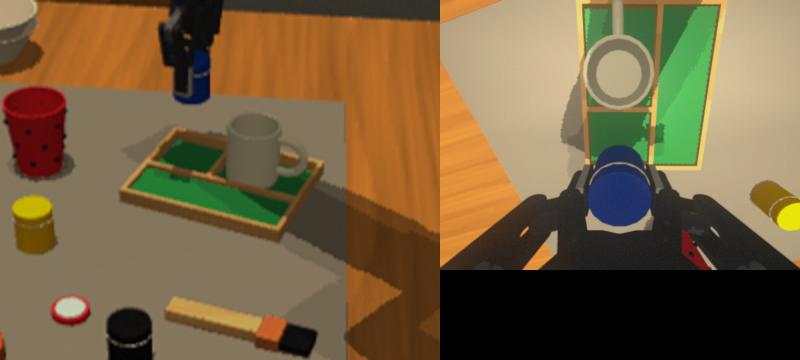

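The mug stands inside the large bay and the blue jar hangs straight over the small bay. I'll lower the jar.

```bash
python3 -m inch '[[0,-0.03,1,0,0,0],[0,-0.03,2,0,0,0],[0,-0.03,2.8,0,0,0],[0,-0.03,3.2,0,0,0],[0,-0.03,3.35,0,0,0],[0,-0.03,3.42,0,0,0],[0,-0.03,3.48,0,0,0],[0,-0.03,3.52,0,0,0],[0,-0.03,3.52,0,0,0],[0,-0.03,3.52,0,0,0]]'
```

```text
time: 11.52
position: [0.5115, -0.3043, 0.0915]
orientation: [-3.141, 0.002, 2.832]
contact_force: [-1.0, -0.3, -1.2]
gripper_width: 0.505
finger_force: 35.9
```

```bash
python3 -m inch '[[0,0,0.04,0,0,0],[0,0,0.08,0,0,0],[0,0,0.1,0,0,0],[0,0,0.1,0,0,0],[0,0,0.1,0,0,0]]'
```

```text
time: 11.93
position: [0.5113, -0.3043, 0.0893]
orientation: [-3.141, 0.001, 2.832]
contact_force: [-2.2, 1.1, 5.1]
gripper_width: 0.506
finger_force: 36.5
```

```bash
python3 -m inch '[[0,0,0,0,0,0],[0,0,0,0,0,0],[0,0,0,0,0,0],[0,0,0,0,0,0],[0,0,-0.4,0,0,0],[0,0,-1,0,0,0],[0,0,-2,0,0,0],[0,0,-3,0,0,0],[0,0,-3.6,0,0,0],[0,0,-3.6,0,0,0]]' -0.18
python3 - <<'E'
from m import *
go(.4305,.0085,.17,164.6); go(.4305,.0085,.0765,164.6)
E
```

```text
time: 12.77
position: [0.5128, -0.3054, 0.1829]
orientation: [-3.139, 0.007, 2.832]
contact_force: [0.7, -0.2, 1.4]
gripper_width: 0.593
finger_force: 0.0
from [ 0.5128 -0.3054  0.1829] 162.2 t 12.77 -> row [ 6.96 10.95  0.51  0.    0.   -0.47]
from [ 0.5128 -0.3054  0.1829] 162.2 t 12.77 -> row [ 6.96 10.95  4.25  0.    0.   -0.47]
```

```bash
python3 -m inch '[[0.6,1,0,0,0,0],[1.3,2,0,0,0,0],[2,3.2,0,0,0,0],[2.7,4.4,0,0,0,-0.2],[3.4,5.6,0,0,0,-0.47],[4.1,6.8,0.2,0,0,-0.47],[4.9,8,0.4,0,0,-0.47],[5.7,9.1,0.5,0,0,-0.47],[6.4,10.1,0.5,0,0,-0.47],[6.8,10.7,0.5,0,0,-0.47],[6.96,10.95,0.5,0,0,-0.47],[6.96,10.95,1.5,0,0,-0.47],[6.96,10.95,2.6,0,0,-0.47],[6.96,10.95,3.5,0,0,-0.47],[6.96,10.95,4,0,0,-0.47],[6.96,10.95,4.25,0,0,-0.47],[6.96,10.95,4.25,0,0,-0.47],[6.96,10.95,4.25,0,0,-0.47]]' -0.6; python3 -m inch '[[0,0,0,0,0,0],[0,0,0,0,0,0],[0,0,0,0,0,0],[0,0,0,0,0,0],[0,0,0,0,0,0],[0,0,0,0,0,0],[0,0,0,0,0,0],[0,0,0,0,0,0],[0,0,0,0,0,0]]' 1 40
```

```text
time: 14.27
position: [0.4291, 0.0095, 0.072]
orientation: [-3.142, -0.0, 2.872]
contact_force: [-0.8, -0.6, -0.1]
gripper_width: 0.799
finger_force: 0.0
time: 15.02
position: [0.4296, 0.0097, 0.0728]
orientation: [3.141, 0.002, 2.873]
contact_force: [-1.1, 0.1, 5.7]
gripper_width: 0.265
finger_force: 41.8
```

```bash
python3 - <<'E'
from m import *
x,y=loc(TG,0,43); print(x,y);go(x,y,.15,162.3)
E
```

```text
0.4812163345653917 -0.21408144063318418
from [0.4296 0.0097 0.0728] 164.6 t 15.02 -> row [-4.37 -8.08 -3.09  0.    0.    0.46]
```

```bash
python3 -m inch '[[0,0,-0.8,0,0,0],[0,0,-1.8,0,0,0],[0,0,-2.8,0,0,0],[-0.3,-0.6,-3.1,0,0,0.46],[-0.9,-1.6,-3.1,0,0,0.46],[-1.5,-2.8,-3.1,0,0,0.46],[-2.2,-4,-3.1,0,0,0.46],[-2.8,-5.2,-3.1,0,0,0.46],[-3.4,-6.3,-3.1,0,0,0.46],[-3.9,-7.2,-3.1,0,0,0.46],[-4.2,-7.8,-3.1,0,0,0.46],[-4.37,-8.08,-3.1,0,0,0.46],[-4.37,-8.08,-3.1,0,0,0.46],[-4.37,-8.08,-3.1,0,0,0.46],[-4.37,-8.08,-3.1,0,0,0.46]]'
python3 - <<'E'
from m import *
from workcell import viewer
a=viewer.get_image("side")["img"][60:240,230:450]; d=viewer.get_image("wrist"); b=d["img"]
pickle.dump(d,open("pics/w4.pkl","wb"))
o=np.hstack([cv2.resize(a,(320,262)),cv2.copyMakeBorder(cv2.resize(b,(480,360)),0,0,0,0,0)[:262]]) if 0 else None
o=np.zeros((360,800,3),np.uint8); o[:262,:320]=cv2.resize(a,(320,262)); o[:,320:]=cv2.resize(b,(480,360))
cv2.imwrite("pics/p4.png",o[:,:,::-1])
x,y=loc(TG,0,43); go(x,y,.088,162.3)
E
```

```text
time: 16.27
position: [0.4798, -0.2124, 0.1491]
orientation: [3.141, -0.002, 2.834]
contact_force: [-0.3, 0.1, -1.4]
gripper_width: 0.264
finger_force: 40.1
from [ 0.4801 -0.2124  0.1493] 162.4 t 16.37 -> row [-0.06 -0.05  2.45  0.    0.    0.02]
```

View pics/p4.png

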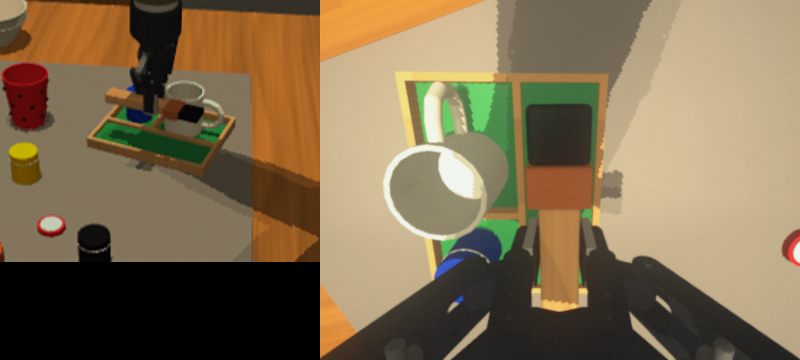

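The brush is straight in the grip with bristles toward the robot. I'll shift it about 9 mm along the tray, giving the knuckles more room from the mug, and lower it.

```bash
python3 -m inch '[[-0.4,-0.05,0,0,0,0],[-0.4,-0.05,0.7,0,0,0],[-0.4,-0.05,1.4,0,0,0],[-0.4,-0.05,1.9,0,0,0],[-0.4,-0.05,2.2,0,0,0],[-0.4,-0.05,2.35,0,0,0],[-0.4,-0.05,2.4,0,0,0],[-0.4,-0.05,2.4,0,0,0],[-0.4,-0.05,2.4,0,0,0]]'
```

```text
time: 17.12
position: [0.4901, -0.2183, 0.0901]
orientation: [-3.141, 0.001, 2.833]
contact_force: [0.1, 0.6, 0.2]
gripper_width: 0.266
finger_force: 40.1
```

```bash
python3 -m inch '[[0,0.05,0,0,0,0],[0,0.05,0.06,0,0,0],[0,0.05,0.12,0,0,0],[0,0.05,0.16,0,0,0],[0,0.05,0.18,0,0,0],[0,0.05,0.18,0,0,0],[0,0.05,0.18,0,0,0]]'
```

```text
time: 17.7
position: [0.4899, -0.217, 0.0849]
orientation: [3.141, -0.0, 2.832]
contact_force: [-1.3, -0.7, -0.0]
gripper_width: 0.267
finger_force: 40.2
```

```bash
python3 -m inch '[[0,0,0.02,0,0,0],[0,0,0.02,0,0,0],[0,0,0.02,0,0,0],[0,0,0.02,0,0,0],[0,0,-0.2,0,0,0],[0,0,-0.5,0,0,0],[0,0,-1.2,0,0,0],[0,0,-2.2,0,0,0],[0,0,-3.4,0,0,0],[0,0,-4.4,0,0,0],[0,0,-4.4,0,0,0],[0,0,-4.4,0,0,0]]' 0.32
python3 - <<'E'
from m import *
go(.6765,.117,.2,177.3)
go(.6765,.117,.1,177.3)
E
```

```text
time: 18.7
position: [0.4911, -0.2177, 0.1974]
orientation: [-3.14, 0.005, 2.833]
contact_force: [0.0, 0.6, -0.2]
gripper_width: 0.336
finger_force: 0.0
from [ 0.4911 -0.2177  0.1974] 162.3 t 18.7 -> row [-2.99 15.01 -0.1   0.    0.   -3.  ]
from [ 0.4911 -0.2177  0.1974] 162.3 t 18.7 -> row [-2.99 15.01  3.9   0.    0.   -3.  ]
```

```bash
python3 -m inch '[[-0.3,1.3,0,0,0,0],[-0.5,2.6,0,0,0,-0.5],[-0.8,4,0,0,0,-1],[-1.1,5.5,0,0,0,-1.5],[-1.4,7,0,0,0,-2],[-1.7,8.5,0,0,0,-2.5],[-2,10,0,0,0,-3],[-2.3,11.5,0,0,0,-3],[-2.6,13,0,0,0,-3],[-2.8,14.2,0,0,0,-3],[-2.95,14.8,0,0,0,-3],[-3,15,0,0,0,-3],[-3,15,0,0,0,-3],[-3,15,0,0,0,-3]]' -1
python3 - <<'E'
from m import *
go(.6765,.117,.093,177.3)
E
```

```text
time: 19.87
position: [0.6747, 0.1168, 0.1938]
orientation: [-3.141, -0.002, 3.094]
contact_force: [-0.4, 0.1, 0.2]
gripper_width: 0.995
finger_force: 0.0
from [0.6747 0.1168 0.1938] 177.3 t 19.87 -> row [-0.07  0.01  4.03  0.    0.   -0.  ]
```

```bash
python3 -m inch '[[-0.07,0,0.8,0,0,0],[-0.07,0,1.8,0,0,0],[-0.07,0,2.8,0,0,0],[-0.07,0,3.5,0,0,0],[-0.07,0,3.9,0,0,0],[-0.07,0,4,0,0,0],[-0.07,0,4,0,0,0],[-0.07,0,4,0,0,0]]' -1; python3 -m inch '[[0,0,0,0,0,0],[0,0,0,0,0,0],[0,0,0,0,0,0],[0,0,0,0,0,0],[0,0,0,0,0,0],[0,0,0,0,0,0],[0,0,0,0,0,0],[0,0,0,0,0,0]]' 1 35
python3 - <<'E'
from m import *
x,y=loc(TW,-38,0); print(x,y);go(x,y,.18,177.3)
E
```

```text
time: 20.53
position: [0.6778, 0.1166, 0.0962]
orientation: [3.141, 0.002, 3.093]
contact_force: [-0.2, 0.2, -0.2]
gripper_width: 0.999
finger_force: 0.0
time: 21.2
position: [0.6782, 0.1173, 0.0969]
orientation: [3.142, 0.003, 3.094]
contact_force: [-0.1, -1.1, 5.0]
gripper_width: 0.698
finger_force: 37.3
0.4255421847514452 0.2629900451269664
from [0.6782 0.1173 0.0969] 177.3 t 21.2 -> row [10.37  5.34 -3.32  0.    0.   -0.  ]
```

```bash
python3 -m inch '[[0,0,-0.8,0,0,0],[0,0,-1.8,0,0,0],[0.5,0.2,-2.8,0,0,0],[1.4,0.7,-3.3,0,0,0],[2.6,1.3,-3.3,0,0,0],[3.9,2,-3.3,0,0,0],[5.2,2.7,-3.3,0,0,0],[6.5,3.3,-3.3,0,0,0],[7.7,4,-3.3,0,0,0],[8.8,4.5,-3.3,0,0,0],[9.7,5,-3.3,0,0,0],[10.2,5.25,-3.3,0,0,0],[10.37,5.34,-3.3,0,0,0],[10.37,5.34,-3.3,0,0,0],[10.37,5.34,-3.3,0,0,0]]'
python3 - <<'E'
from m import *
from workcell import viewer
a=viewer.get_image("side")["img"][160:400,200:480]; b=viewer.get_image("wrist")["img"]
o=np.hstack([cv2.resize(a,(400,343)),cv2.copyMakeBorder(cv2.resize(b,(400,300)),0,43,0,0,0)])
cv2.imwrite("pics/p5.png",o[:,:,::-1])
x,y=loc(TW,-38,0); go(x,y,.102,177.3)
E
```

```text
time: 22.45
position: [0.4258, 0.2629, 0.1777]
orientation: [3.141, 0.002, 3.094]
contact_force: [0.2, -0.4, -1.5]
gripper_width: 0.691
finger_force: 38.0
from [0.4261 0.2625 0.1775] 177.2 t 22.55 -> row [ 0.02  0.02  3.02  0.    0.   -0.02]
```

View pics/p5.png

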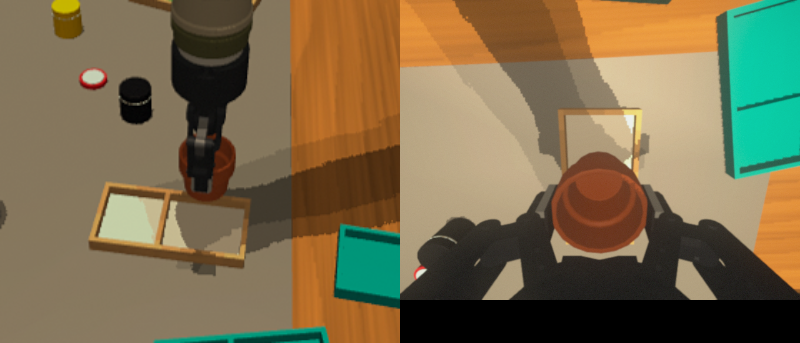

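The pot hangs upright above the white tray's larger bay. I'll lower it.

```bash
python3 -m inch '[[0,0,0.8,0,0,0],[0,0,1.6,0,0,0],[0,0,2.3,0,0,0],[0,0,2.6,0,0,0],[0,0,2.8,0,0,0],[0,0,2.9,0,0,0],[0,0,2.96,0,0,0],[0,0,2.96,0,0,0],[0,0,2.96,0,0,0]]'; python3 -m inch '[[0,0,0.04,0,0,0],[0,0,0.08,0,0,0],[0,0,0.08,0,0,0],[0,0,0.08,0,0,0]]'
```

```text
time: 23.3
position: [0.4252, 0.2631, 0.1041]
orientation: [3.141, 0.001, 3.094]
contact_force: [-1.0, -0.5, -0.6]
gripper_width: 0.688
finger_force: 38.0
time: 23.63
position: [0.4246, 0.263, 0.1016]
orientation: [3.141, 0.0, 3.094]
contact_force: [-0.1, -0.3, -1.1]
gripper_width: 0.692
finger_force: 38.0
```

```bash
python3 -m inch '[[0,0,0.02,0,0,0],[0,0,0.05,0,0,0],[0,0,0.05,0,0,0],[0,0,0.05,0,0,0]]'
```

```text
time: 23.97
position: [0.4248, 0.263, 0.1009]
orientation: [3.141, 0.001, 3.094]
contact_force: [-1.0, -1.1, 5.5]
gripper_width: 0.692
finger_force: 38.4
```

```bash
python3 -m inch '[[0,0,0,0,0,0],[0,0,0,0,0,0],[0,0,0,0,0,0],[0,0,0,0,0,0],[0,0,-0.5,0,0,0],[0,0,-1.2,0,0,0],[0,0,-2.2,0,0,0],[0,0,-3.4,0,0,0],[0,0,-4,0,0,0],[0,0,-4,0,0,0]]' -0.8
python3 - <<'E'
from m import *
go(.67,-.120,.086,177.3)
E
```

```text
time: 24.8
position: [0.4266, 0.2638, 0.2039]
orientation: [3.139, 0.006, 3.094]
contact_force: [0.1, 0.0, -0.2]
gripper_width: 0.897
finger_force: 0.0
from [0.4266 0.2638 0.2039] 177.3 t 24.8 -> row [-10.45 -14.88   4.72   0.     0.    -0.  ]
```

```bash
python3 -m inch '[[-0.7,-1,0,0,0,0],[-1.5,-2.1,0,0,0,0],[-2.4,-3.4,0,0,0,0],[-3.3,-4.7,0,0,0,0],[-4.2,-6,0,0,0,0],[-5.1,-7.3,0,0,0,0],[-6,-8.6,0,0,0,0],[-6.9,-9.9,0,0,0,0],[-7.8,-11.2,0,0,0,0],[-8.7,-12.4,0,0,0,0],[-9.5,-13.5,0,0,0,0],[-10.1,-14.4,0,0,0,0],[-10.4,-14.8,0,0,0,0],[-10.45,-14.88,0,0,0,0],[-10.45,-14.88,0,0,0,0],[-10.45,-14.88,0,0,0,0]]' -1
python3 - <<'E'
from m import *
from workcell import viewer
d=viewer.get_image("wrist")
h=cv2.cvtColor(d["img"],cv2.COLOR_RGB2HSV).astype(int)
m=((h[...,0]>=24)&(h[...,0]<36)&(h[...,1]>150)); u=proj(d,[.67,-.12,.03])[0]; print(u)
x,q=fit([d],[comp(fill(m),u)],MOD["yellow"],[.67,-.12,0],0); print(x,q)
go(.67,-.120,.086,177.3)
E
```

```text
time: 26.13
position: [0.6671, -0.1202, 0.1991]
orientation: [3.141, -0.002, 3.095]
contact_force: [-0.6, 0.2, -0.2]
gripper_width: 1.001
finger_force: 0.0
[319.18150916 248.44276504]
[ 0.67 -0.12] -0.0
from [ 0.6672 -0.1198  0.1995] 177.4 t 26.18 -> row [-0.11 -0.    4.54  0.    0.    0.01]
```

```bash
python3 - <<'E'
from m import *
from workcell import viewer
d=viewer.get_image("wrist")
v=d["img"].copy(); e=(sil(d,MOD["yellow"],(.67,-.12,0))>.5).astype(np.uint8); c,_=cv2.findContours(e,0,1); cv2.drawContours(v,c,-1,(255,0,255),1)
cv2.imwrite("pics/p6.png",v[:,:,::-1])
E
```

```text
(no output)
```

View pics/p6.png

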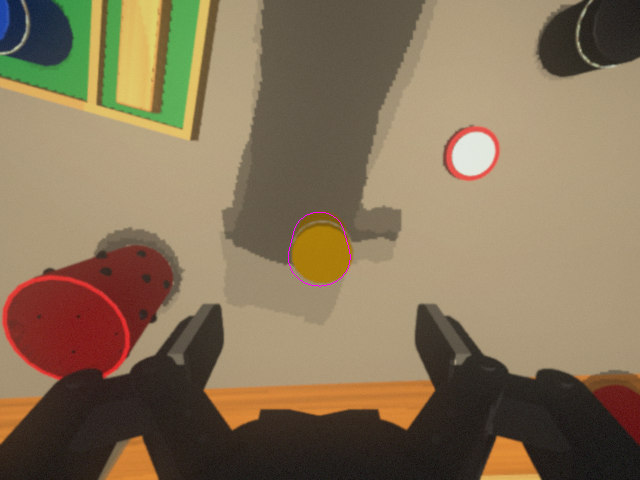

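The yellow jar at (320,250) matches the predicted outline to about a pixel, and the fingers clear the red cup. I'll descend and grip.

```bash
python3 -m inch '[[-0.11,0,0.8,0,0,0],[-0.11,0,1.9,0,0,0],[-0.11,0,3,0,0,0],[-0.11,0,3.9,0,0,0],[-0.11,0,4.4,0,0,0],[-0.11,0,4.55,0,0,0],[-0.11,0,4.55,0,0,0],[-0.11,0,4.55,0,0,0]]' -1; python3 -m inch '[[0,0,0,0,0,0],[0,0,0,0,0,0],[0,0,0,0,0,0],[0,0,0,0,0,0],[0,0,0,0,0,0],[0,0,0,0,0,0],[0,0,0,0,0,0],[0,0,0,0,0,0]]' 1 35
python3 - <<'E'
from m import *
x,y=loc(TW,49,0); print(x,y);go(x,y,.2,177.3)
E
```

```text
time: 26.9
position: [0.6714, -0.1209, 0.0878]
orientation: [-3.141, 0.002, 3.095]
contact_force: [0.8, 0.9, 0.5]
gripper_width: 0.998
finger_force: 0.0
time: 27.57
position: [0.6714, -0.1213, 0.0877]
orientation: [-3.141, 0.002, 3.094]
contact_force: [-0.2, 1.0, 6.5]
gripper_width: 0.503
finger_force: 35.8
0.5124456038731365 0.2588917839152275
from [ 0.6714 -0.1213  0.0877] 177.3 t 27.57 -> row [ 7.07 14.89 -4.49  0.    0.   -0.  ]
```

```bash
python3 -m inch '[[0,0,-0.8,0,0,0],[0,0,-2,0,0,0],[0.2,0.5,-3.2,0,0,0],[0.7,1.5,-4,0,0,0],[1.3,2.8,-4.2,0,0,0],[1.9,4.1,-4.2,0,0,0],[2.6,5.5,-4.2,0,0,0],[3.3,6.9,-4.2,0,0,0],[4,8.3,-4.2,0,0,0],[4.6,9.7,-4.2,0,0,0],[5.2,11,-4.2,0,0,0],[5.8,12.2,-4.2,0,0,0],[6.4,13.4,-4.2,0,0,0],[6.8,14.3,-4.2,0,0,0],[7,14.8,-4.2,0,0,0],[7.07,14.89,-4.2,0,0,0],[7.07,14.89,-4.2,0,0,0],[7.07,14.89,-4.2,0,0,0]]'
python3 - <<'E'
from m import *
x,y=loc(TW,49,0); go(x,y,.094,177.3)
E
```

```text
time: 29.07
position: [0.5122, 0.2582, 0.1912]
orientation: [-3.141, 0.0, 3.094]
contact_force: [0.3, -1.0, -1.1]
gripper_width: 0.503
finger_force: 35.9
from [0.5122 0.2582 0.1912] 177.3 t 29.07 -> row [-0.01  0.03  3.89  0.    0.   -0.01]
```

```bash
python3 -m inch '[[0,0.03,0.8,0,0,0],[0,0.03,1.8,0,0,0],[0,0.03,2.8,0,0,0],[0,0.03,3.4,0,0,0],[0,0.03,3.65,0,0,0],[0,0.03,3.76,0,0,0],[0,0.03,3.82,0,0,0],[0,0.03,3.85,0,0,0],[0,0.03,3.85,0,0,0],[0,0.03,3.85,0,0,0]]'; python3 -m inch '[[0,0,0.03,0,0,0],[0,0,0.06,0,0,0],[0,0,0.09,0,0,0],[0,0,0.09,0,0,0],[0,0,0.09,0,0,0]]'
```

```text
time: 29.9
position: [0.5125, 0.26, 0.0963]
orientation: [3.141, 0.002, 3.094]
contact_force: [0.3, 0.7, -0.9]
gripper_width: 0.505
finger_force: 35.9
time: 30.32
position: [0.5117, 0.2598, 0.0929]
orientation: [3.142, -0.0, 3.094]
contact_force: [-0.3, -0.1, -1.1]
gripper_width: 0.506
finger_force: 35.9
```

```bash
python3 -m inch '[[0,0,0.03,0,0,0],[0,0,0.06,0,0,0],[0,0,0.06,0,0,0],[0,0,0.06,0,0,0]]'
```

```text
time: 30.65
position: [0.5118, 0.2599, 0.0917]
orientation: [3.141, 0.0, 3.094]
contact_force: [-2.0, -0.2, 3.4]
gripper_width: 0.506
finger_force: 36.2
```

Contact made. Release, retreat up, then check everything.

```bash
python3 -m inch '[[0,0,0,0,0,0],[0,0,0,0,0,0],[0,0,0,0,0,0],[0,0,0,0,0,0],[0,0,-0.5,0,0,0],[0,0,-1.2,0,0,0],[0,0,-2.2,0,0,0],[0,0,-3.4,0,0,0],[0,0,-4.5,0,0,0],[0,0,-4.5,0,0,0]]' -0.2
python3 -m inch '[[0,1,-1,0,0,0],[0,2.5,-2,0,0,0],[0,4,-3,0,0,0],[0,5.4,-3,0,0,0],[0,6.8,-3,0,0,0],[0,8,-3,0,0,0],[0,8,-3,0,0,0],[0,8,-3,0,0,0]]' -0.2
python3 - <<'E'
from m import *
from workcell import viewer
d=viewer.get_image("top"); s=viewer.get_image("side"); vs=[d["img"].copy(),s["img"].copy()]
P=dict(black=(.534,.063,0),cup=(.696,-.2765,0))
def z4(M,z): return [m+[0,0,z] for m in M]
ml=loc(TG,-26,-33); bl=loc(TG,57,-33); br=loc(TG,9.5,43); po=loc(TW,-38,0); ye=loc(TW,49,0)
L=[(MOD["mug"],(*ml,np.radians(72.1)),.004),(MOD["blue"],(*bl,0),.004),(MOD["brush"],(*br,np.radians(162.1)),.012),(MOD["planter"],(*po,0),.004),(MOD["yellow"],(*ye,0),.004),(MOD["black"],P["black"],0),(MOD["cup"],P["cup"],0)]
for D,v in zip((d,s),vs):
    for M,p,z in L:
        e=(sil(D,z4(M,z),p)>.5).astype(np.uint8); c,_=cv2.findContours(e,0,1); cv2.drawContours(v,c,-1,(255,0,255),1)
o=np.zeros((600,800,3),np.uint8)
for i,(a,bx) in enumerate(((d["img"],(385,515,110,300)),(vs[0],(385,515,110,300)),(d["img"],(215,345,185,290)),(s["img"],(230,420,95,200)),(vs[1],(230,420,95,200)),(s["img"],(250,390,270,360)))):
    x0,x1,y0,y1=bx; k=min(266/(x1-x0),300/(y1-y0)); t=cv2.resize(a[y0:y1,x0:x1],None,fx=k,fy=k,interpolation=cv2.INTER_CUBIC)[:300,:266]
    r,c=divmod(i,3); o[r*300:r*300+t.shape[0],c*266:c*266+t.shape[1]]=t
cv2.imwrite("pics/end.png",o[:,:,::-1])
E
```

```text
time: 31.48
position: [0.5145, 0.2608, 0.2099]
orientation: [3.138, 0.009, 3.094]
contact_force: [0.6, 1.0, 0.9]
gripper_width: 0.597
finger_force: 0.0
time: 32.15
position: [0.5207, 0.4611, 0.2773]
orientation: [-3.141, -0.001, 3.097]
contact_force: [0.4, -0.2, 0.2]
gripper_width: 0.597
finger_force: 0.0
```

View pics/end.png

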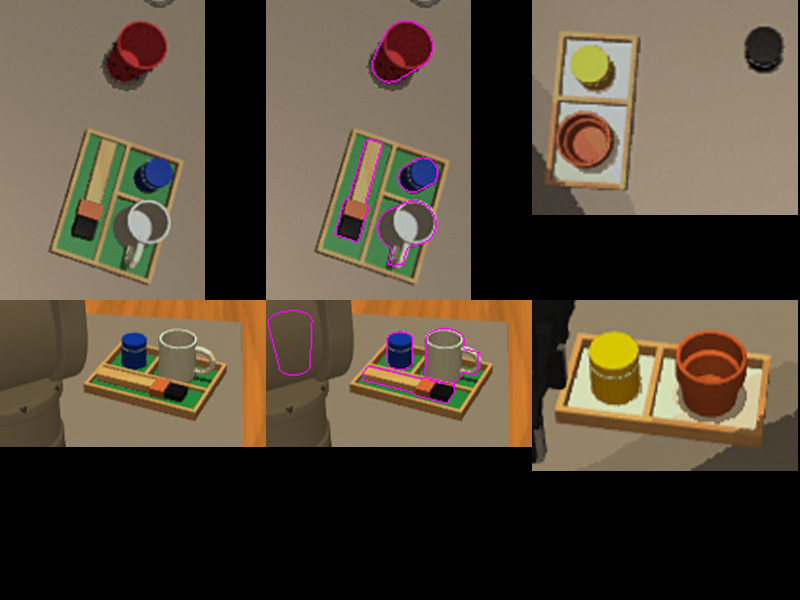

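All five items match the outlines predicted for sitting flat in their bays, and the cup and black jar have not moved. The gripper is clear, so I'm handing in.

```bash
python3 -c "
from workcell import workorder
print(workorder.finish_job())"
```

```text
the job is handed in; nothing more can be done
None
```

Both kits are made up and the job is handed in at about 32 s of the 122 s allowed; the last camera check showed all five items flat in their bays and the black paint and red cup where they stood (no verdict came back).

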